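# Set up the sifting box: catch pan, mesh screen, clips

## Task

Get the clear sifting box ready for breaking up the next growing block: take the steel catch pan out of the draining rack and set it, open side up, flat on the floor of the box, put the mesh screen squarely on the rim over it, then close both black end clips fully over the screen's frame. Lower the pan and the screen into place rather than dropping them, and do not knock over the specimen jars.

Things in the scene. Friction and masses are not known exactly. Their poses are not given: they have to be found in the camera images.
- tub: Clear plastic sifting box with a grey rim, open on top, fixed to the table: 178 mm (its x) by 138 mm (y) by 85 mm high outside; walls and floor 4 mm, so inside 170 by 130 mm with the inner floor 4 mm up. Origin: centre of its underside, z up; the rim's top is 85 mm above it. A black clip is hinged to the middle of each short end (+x and -x).
- clip_a (a joint): Angle (rad) of the clip on the +x end: 0 = closed, a hard stop (upright, its 14 mm end lip hooked inward over the screen's frame), grows as it leans outward, up to 1.5. Hinge: along the box's y, 62 mm above the table, 93 mm from its centre. Plate 60 mm wide, 4 mm thick, 38 mm long. It stays where left; 1 to 3 N at its free end, pushed along its arc, turns it. Closed, it blocks the screen's way.
- clip_b (a joint): The same for the clip on the box's -x end.
- clip_a_edge (a point): Point on the outer face of the +x clip, mid-width, 34 mm from its hinge, moving with the clip. y axis: the box's y. Closed, it is 96 mm above the table and 97 mm from the box's centre.
- clip_b_edge (a point): The same point on the -x clip (closed: 97 mm to the -x side).
- pan_center (a point): Centre of the catch pan: plain steel open tray, 130 mm long (its x), 58 mm wide (y), 45 mm high (z, out of the open side), walls 3 mm, about 0.2 kg. At the start it stands on end in the wire rack, x up, leaning back 6 degrees, open side roughly to the robot. Its long sides (58 mm apart) are free: wires stay within 30 mm of its middle plane. Lift it 40 mm straight up to clear the rack's front wire.
- mat_clear (a point): Centre of the empty part of the black draining mat before the rack, on its top, 6 mm above the table: a flat free spot 160 mm square where the pan can be laid and taken again. x points to the rack, whose nearest wire is 80 mm away and which is up to 130 mm high.
- screen_handle (a point): Centre of the grip bar of the mesh screen's handle: 90 mm long (its x), 10 mm wide (y), 14 mm high, open beneath, 48 mm above the flange's underside. Screen: aluminium frame 176 mm (x) by 136 mm, flange 6 mm thick, about 0.3 kg; its 8 mm deep skirt (164 by 124 mm) drops inside the box's rim with 3 mm to spare all round. It starts flat on the table, on its skirt.
- screen_seat (a point): Centre of the underside of the screen's flange; x along its long side, z up. Seated, it lies on the box's axis at the height of the rim, 85 mm above the box's origin, its long side along the box's; either way round is right.
- jar_a: Specimen jar, clear with a white lid, 68 mm wide and 85 mm high; origin under its centre, z up.
- jar_b: Another such jar, 68 mm wide and 85 mm high.
- jar_c: A wider specimen jar, 84 mm wide and 70 mm high; origin under its centre, z up.
There are look-alikes about, which are no part of the job. Leave any green look-alike of the part that bears screen_handle alone.

How it is judged:
By the outcome, as a careful person would: the job done as asked, in the order asked, and still so for the second after the job is handed in, with the robot touching nothing.
It also fails if it takes over 72 s, if anything falls off the work surface, if the arm or the gripper's body presses on something with over 40 N, if the wrist force passes 120 N, or if a joint passes its speed limit or range.

## Robot

A 6-joint arm with a two-finger parallel gripper is mounted at the origin on the work surface. World frame = base frame: x ahead of the robot, y to its left, z up, the work surface at z = 0. Lengths are in mm, angles in rad, forces in N, time in s.
With the tool pointing down it reaches from about 300 to 775 mm from the base axis. Payload 14.6 kg.
Tool frame: the origin (TCP) lies on the mounting face of the last link; the fingertips stand 199 mm ahead of it and the grasp point (between the pads) lies 180 mm ahead of it; z points along the fingers, y is the line along which they close (so a half turn about z gives the same grasp; the last joint's range is limited). The gripper opens to 94 mm and grips with 3 to 60 N. Pads are 16 mm wide; open, the fingers measure 119 mm over their backs; the gripper's body (75 mm by 177 mm) begins 78 mm behind the grasp point.
Start: joints at [1.09, 0.3, 1.521, -0, 1.321, -0.067], TCP at [221.147, 503.572, 404.646] pointing down, gripper open.
Joint ranges: [-3.03, 3.03], [-0.79, 2.21], [0.23, 2.52], [-1.04, 4.18], [0, 3.07], [-2.55, 2.55]. Speed limits (rad/s): [2.22, 2.22, 2.57, 3.14, 3.14, 3.14].

## Interface

Orientations are given as [roll, pitch, yaw] about the fixed x, y, z axes, in that order (R = Rz(yaw) Ry(pitch) Rx(roll)).
In Python, from cell import manip gives the robot as it stands. The module is installed in compiled form; this text tells all that it offers.
- The arm moves only by the shell command python3 -m creep 'ROWS' [FORCE]. ROWS is a JSON object of lists of equal length, an entry for each row: "slide": the shift along the world's x, y, z in cm, a list of three; "turn": the turn about the world's z in rad; "claw": the opening, from 0 (shut) to 1 (fully open). A call has 1 to 8 rows; each row shifts and turns the commanded pose from where the row before left it; what a row does not reach is not made up. A row lasts 1/8 s, in which the tool goes at most 62.5 mm and 10.7 degrees, less where a joint would pass 70% of its speed; a pose out of reach is approached as far as the arm can. A call with a gripper value outside its range is refused whole. The fingers move at their own pace and stop on an object; FORCE is the grip in N (left out, the last holds). Time passes only in rows, so rows that do not move let the fingers close. It gives the time, the measured TCP pose, the force, the opening and the grip force at its end, in the units of the state.
- manip.read_state(): the state, without advancing time (a new reading comes with each control period).
- manip.camera(name): name is "scene" or "top" or "wrist"; returns (picture, depth): 384x512x3 uint8, red, green, blue; 384x512 float32, mm along the optical axis (not along the pixel's ray), 0 where there is no reading.
- manip.calibration(name): a dict with "intrinsics" (3x3 intrinsics, pixels), "pose" (4x4, takes a point from camera to world coordinates). Camera axes: x right, y up, looking along -z (the intrinsics and any distortion apply to the point x, -y, -z); pixel columns grow to the right and rows downward; lengths in mm; the calibration is good to about 2 mm. A picture is of the moment at which its call begins: read the wrist's pose just before it. calibration takes no time and is no camera call; for the wrist camera it gives the pose at the moment of the call.
- manip.sign_off(): hands the job in; it is judged then, once.
Trained networks look in the newest picture that a camera, given by its name, has taken for a name from the list of things; names that differ only in an ending like _2 or _b are one class to them, and where a whole thing is asked for, a point or a joint stands for the part that bears it (a point fixed in the world has none). Each returns a list of dicts, best first, with "score" (0 to 1); they miss things now and then, are a little off and sometimes report something else, mostly with a low value. They report only what shows in the picture. A call takes as long as a camera call. They do not tell look-alikes from the thing itself.
- manip.cut_out(query, camera): "mask" (384x512 bool, what is visible of it) and "position" ([column, row] in pixels, amid what is visible of it).
The state is a dict: "clock": time; "joints": joint angles; "qd": joint speeds; "effort": joint torques, N m; "eef_pos": TCP position; "eef_rot": TCP orientation; "wrist_force": force on the tool from outside, world axes, zero at the start; "moment": the same for the moment, N m; "finger_gap": finger opening in mm; "finger_force": force on a finger pad.
Only numpy, scipy, OpenCV 4.12 (cv2) and the standard library are available. Lean on these libraries where they do the work, as an engineer would, in place of code of your own. Each camera call takes 0.05 s, during which the arm holds its last target. There are 200 camera calls.

## Working session

There is one attempt and no reset: what is moved stays moved. The work goes in short steps, Python scripts to look and compute and a shell command to move; the robot and the scene stay as the last step left them, time stands still between calls to the robot, and variables do not carry over. Pictures are saved under pics/ and viewed, at most 10 in all, crops included, and the job is handed in when it is done.

```bash
mkdir -p pics; cat > h.py <<'E'
import numpy as np, cv2
from cell import manip
def cal(n):
    c=manip.calibration(n); return np.array(c["intrinsics"],float),np.array(c["pose"],float),c
def world(n,uv,z,kp=None):
    K,T=kp or cal(n)[:2]
    return K,T
def cloud(n,d,kp=None):
    K,T=kp or cal(n)[:2]
    v,u=np.mgrid[:384,:512]
    x=(u-K[0,2])/K[0,0]*d; y=(v-K[1,2])/K[1,1]*d
    P=np.stack([x,-y,-d],-1)@T[:3,:3].T+T[:3,3]
    P[d<=0]=np.nan
    return P
def ray(n,u,v,z,kp=None):
    "world point at height z on the pixel's ray"
    K,T=kp or cal(n)[:2]
    r=T[:3,:3]@np.array([(u-K[0,2])/K[0,0],-(v-K[1,2])/K[1,1],-1]); o=T[:3,3]
    return o+r*(z-o[2])/r[2]
def save(f,im,s=1.5): cv2.imwrite('pics/'+f,cv2.resize(im[:,:,::-1],None,fx=s,fy=s,interpolation=cv2.INTER_CUBIC))
E
python3 - <<'E'
from h import *
np.set_printoptions(precision=1,suppress=True)
for n in ("scene","top"):
    im,d=manip.camera(n); save(n+'0.png',im); np.savez(n+'0.npz',im=im,d=d)
    K,T,c=cal(n); print(n,K.tolist(),T.round(3).tolist(),[k for k in c])
    P=cloud(n,d)
    for q in ("tub","clip_a","pan_center","screen_handle","jar_a","jar_c"):
        for r in manip.cut_out(q,n)[:4]:
            m=r["mask"]; p=P[m]; p=p[~np.isnan(p[:,0])]
            print(n,q,round(r["score"],2),np.round(r["position"]),m.sum(),np.nanmedian(p,0) if len(p) else None, np.nanpercentile(p,[2,98],axis=0).round().tolist() if len(p) else None)
print(manip.read_state())
E
```

```text
scene [[481.6617154545059, 0.0, 268.8549602230181], [0.0, 481.6617154545059, 187.21641691233324], [0.0, 0.0, 1.0]] [[0.253, -0.74, 0.623, 1329.704], [0.967, 0.181, -0.177, -232.482], [0.018, 0.648, 0.762, 1086.152], [0.0, 0.0, 0.0, 1.0]] ['intrinsics', 'pose']
scene tub 0.7 [277. 206.] 4460 [538.8  10.5  39.8] [[482.0, -102.0, -2.0], [630.0, 114.0, 92.0]]
scene tub 0.6 [235. 208.] 148 [ 567.4 -102.8   91.2] [[534.0, -113.0, 60.0], [590.0, -88.0, 98.0]]
scene clip_a 0.74 [313. 192.] 191 [547.7 113.3  75. ] [[517.0, 103.0, 64.0], [577.0, 126.0, 95.0]]
scene clip_a 0.64 [237. 208.] 145 [ 568.6 -102.8   92. ] [[535.0, -113.0, 60.0], [591.0, -88.0, 98.0]]
scene pan_center 0.69 [237. 207.] 190 [ 568.3 -101.9   89.4] [[534.0, -114.0, 60.0], [592.0, -86.0, 98.0]]
scene pan_center 0.61 [391. 192.] 913 [626.5 298.7 124.5] [[587.0, 280.0, 23.0], [643.0, 338.0, 150.0]]
scene pan_center 0.41 [347. 259.] 581 [767.2 134.3  82.6] [[736.0, 107.0, 36.0], [794.0, 169.0, 88.0]]
scene screen_handle 0.73 [126. 157.] 1921 [ 225.1 -381.2    9.6] [[136.0, -470.0, -6.0], [302.0, -293.0, 60.0]]
scene screen_ha
[... 2156 characters left out ...]
796.0, -114.0, 89.0]]
top jar_c 0.86 [205. 232.] 626 [368.3 142.6  69.3] [[332.0, 106.0, 13.0], [405.0, 182.0, 74.0]]
top jar_c 0.83 [210. 113.] 464 [751.3 137.2  83.2] [[729.0, 109.0, 14.0], [788.0, 169.0, 88.0]]
top jar_c 0.22 [352. 182.] 1553 [ 526.3 -325.5   12.1] [[448.0, -395.0, -4.0], [627.0, -250.0, 64.0]]
{'clock': 0.7, 'joints': array([ 1.1,  0.3,  1.5,  0. ,  1.3, -0.1]), 'qd': array([-0., -0.,  0.,  0.,  0.,  0.]), 'effort': array([ -0. , -53.2, -35.3,   0.1,   0. ,   0. ]), 'eef_pos': array([221.1, 503.6, 404.7]), 'eef_rot': array([ 3.1, -0. ,  2.7]), 'wrist_force': array([ 0.1, -0.2,  0.2]), 'moment': array([ 0.,  0., -0.]), 'finger_force': 0.0, 'finger_gap': 94.01425612464661}
```

View pics/scene0.png

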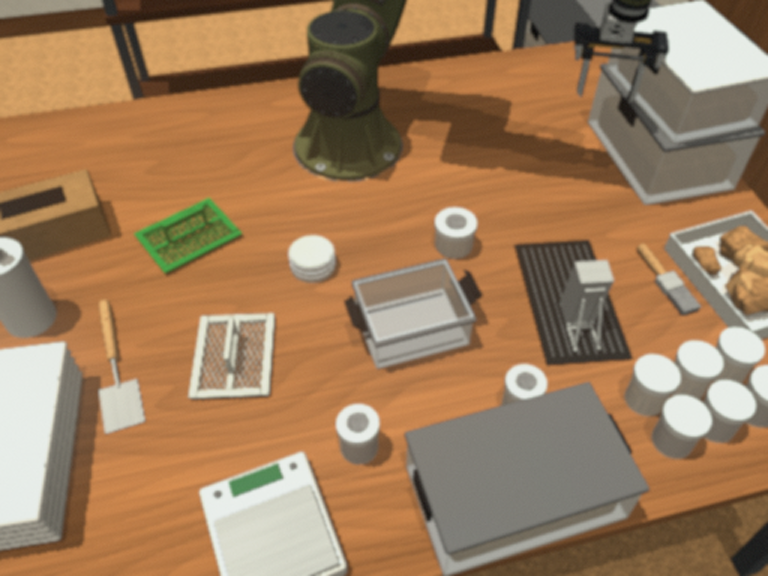

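View pics/top0.png

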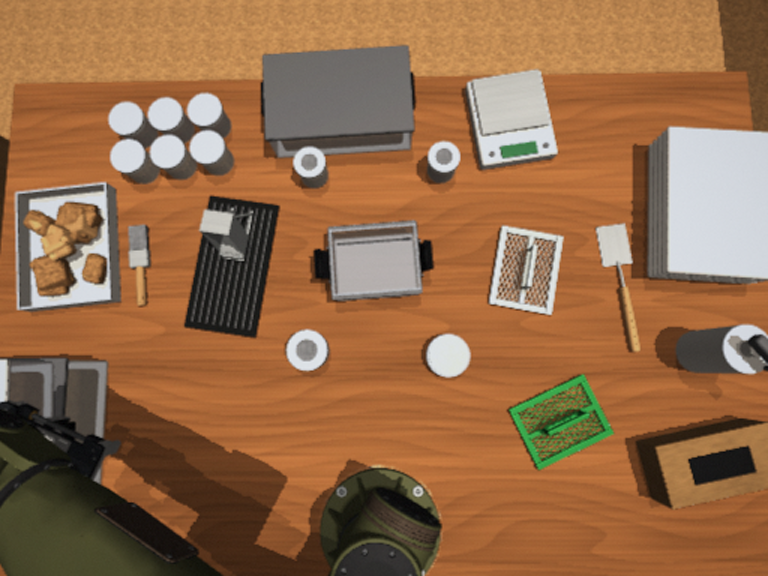

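Scene (1.5x pixels): the box is at scene (415,312)/top (375,260), and the pan in the rack is at scene (585,295)/top (225,230) on the black mat. There are two candidates for the screen: white/aluminium at top (527,270)/scene (233,355), and green at top (560,420)/scene (188,235). The aluminium one fits; the green one is the look-alike to leave alone. The jars are at top (310,165), (443,160) and (307,350).

```bash
python3 - <<'E'
from h import *
np.set_printoptions(precision=1,suppress=True)
C={}
for n in ("scene","top"):
    z=np.load(n+'0.npz'); C[n]=(z['im'],cloud(n,z['d']).reshape(-1,3))
def box(p,name):
    if len(p)<8: print(name,len(p));return
    c,s,a=cv2.minAreaRect(p[:,:2].astype(np.float32)); print(name,len(p),'c',np.round(c,1),'s',np.round(s,1),'ang',round(a,1),'z',np.percentile(p[:,2],[5,50,95]))
def sel(p,x0,x1,y0,y1,z0,z1):
    return p[(p[:,0]>x0)&(p[:,0]<x1)&(p[:,1]>y0)&(p[:,1]<y1)&(p[:,2]>z0)&(p[:,2]<z1)]
for n,(im,p) in C.items():
    print(n); box(sel(p,440,660,-92,98,79,91),'rim')
    box(sel(p,500,620,-140,-84,60,110),'clip-y'); box(sel(p,480,600,98,150,60,110),'clip+y')
    box(sel(p,420,660,-420,-230,9,25),'flange'); box(sel(p,420,660,-420,-230,45,75),'handle')
    box(sel(p,540,700,260,380,138,170),'pan top'); box(sel(p,540,700,260,380,40,120),'pan mid')
    q=sel(p,500,620,-140,-84,60,110); print(q[q[:,2].argsort()][::max(1,len(q)//14)].round(0).tolist())
    q=sel(p,480,600,98,150,60,110); print(q[q[:,2].argsort()][::max(1,len(q)//14)].round(0).tolist())
im=C['top'][0]; m=im.max(2)<60
P=C['top'][1].reshape(384,512,3); k=m&(P[...,0]>350)&(P[...,0]<760)&(P[...,1]>180)&(P[...,1]<420)&(P[...,2]<20)&(P[...,2]>-5)
k=cv2.morphologyEx(k.astype(np.uint8),cv2.MORPH_OPEN,np.ones((2,2)))>0
box(P[k],'mat')
a=cv2.resize(im[110:260,90:420,::-1],None,fx=2.4,fy=2.4,interpolation=cv2.INTER_CUBIC); b=cv2.resize(C['scene'][0][150:290,110:430,::-1],None,fx=2.475,fy=1.7)
cv2.imwrite('pics/c1.png',np.vstack([a,b[:238,:792]]))
E
```

```text
scene
rim 733 c [554.6   3.8] s [158.5 186.1] ang 3.6 z [79.5 82.  85.4]
clip-y 287 c [558.8 -99.9] s [116.3  31.5] ang 0.4 z [62.1 84.4 95.9]
clip+y 211 c [556.1 113.8] s [30.7 81.5] ang 89.4 z [65.3 75.7 93.3]
flange 1341 c [ 542.8 -323.7] s [136.4 179.8] ang 78.8 z [ 9.3 11.5 15.2]
handle 141 c [ 543.4 -323.4] s [10.4 88.7] ang 78.9 z [49.5 60.  63.6]
pan top 362 c [619.  310.8] s [60.8 49.2] ang 82.2 z [140.5 146.5 150.4]
pan mid 528 c [626.3 308.8] s [58.7 88.9] ang 87.9 z [ 43.   79.1 113.9]
[[568.0, -85.0, 60.0], [569.0, -88.0, 63.0], [549.0, -92.0, 64.0], [588.0, -93.0, 67.0], [591.0, -104.0, 78.0], [514.0, -87.0, 81.0], [578.0, -85.0, 82.0], [577.0, -84.0, 84.0], [508.0, -88.0, 86.0], [584.0, -112.0, 89.0], [548.0, -113.0, 91.0], [569.0, -104.0, 93.0], [582.0, -106.0, 94.0], [539.0, -105.0, 95.0], [591.0, -98.0, 97.0]]
[[541.0, 104.0, 62.0], [554.0, 112.0, 66.0], [576.0, 107.0, 68.0], [519.0, 108.0, 70.0], [562.0, 111.0, 71.0], [527.0, 114.0, 72.0], [572.0, 114.0, 74.0], [570.0, 114.0, 76.0], [568.0, 117.0, 77.0], [576.0, 126.0, 84.0], [545.0, 121.0, 87.0], [521.0, 120.0, 89
[... 605 characters left out ...]
93.0, 65.0], [581.0, -94.0, 68.0], [583.0, -90.0, 70.0], [570.0, -96.0, 73.0], [568.0, -86.0, 82.0], [555.0, -86.0, 83.0], [533.0, -86.0, 85.0], [561.0, -86.0, 89.0], [576.0, -108.0, 90.0], [547.0, -110.0, 92.0], [544.0, -110.0, 94.0], [556.0, -101.0, 95.0], [562.0, -98.0, 97.0], [552.0, -104.0, 98.0]]
[[563.0, 101.0, 61.0], [556.0, 104.0, 65.0], [517.0, 101.0, 67.0], [574.0, 101.0, 68.0], [517.0, 103.0, 70.0], [558.0, 113.0, 71.0], [529.0, 112.0, 74.0], [566.0, 115.0, 75.0], [549.0, 127.0, 83.0], [536.0, 126.0, 85.0], [526.0, 126.0, 87.0], [526.0, 122.0, 91.0], [553.0, 116.0, 92.0], [516.0, 116.0, 94.0], [565.0, 119.0, 96.0]]
mat 2446 c [556.3 319.1] s [152.  298.4] ang 79.8 z [nan nan nan]
```

View pics/c1.png

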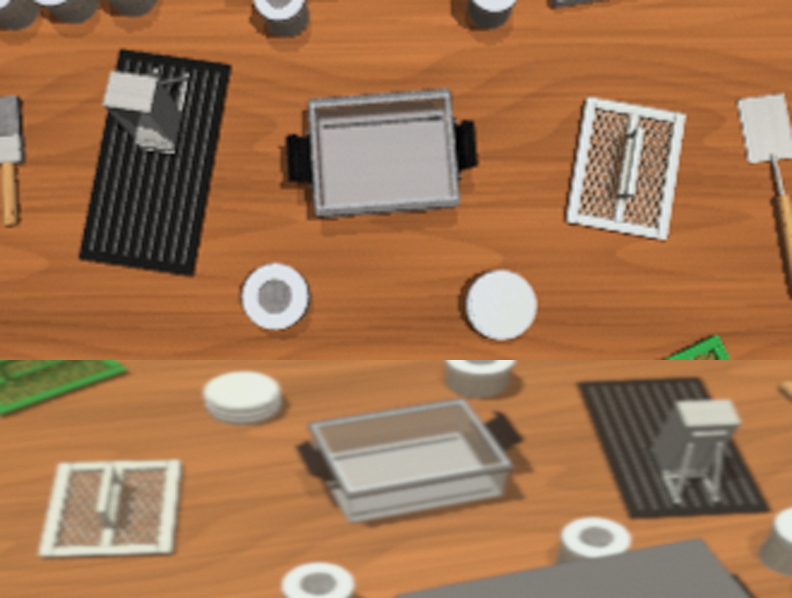

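The confirming crop shows the aluminium screen at crop (627,165), the box with both clips leaning outward at (298,158) and (466,145), and the pan standing in the rack at (132,92). I'll move over the pan.

```bash
python3 -m creep '{"slide":[[4.9,-2.4,0],[4.9,-2.4,0],[4.9,-2.4,0],[4.9,-2.4,0],[4.9,-2.4,0],[4.9,-2.4,0],[4.9,-2.4,0],[4.8,-2.3,0]],"turn":[0.033,0.033,0.033,0.033,0.033,0.033,0.033,0.033],"claw":[1,1,1,1,1,1,1,1]}' 30; python3 - <<'E'
from h import *
np.set_printoptions(precision=3,suppress=True)
s=manip.read_state(); print(s['clock'],s['eef_pos'],s['eef_rot'],s['joints'])
kp=cal("wrist")[:2]; im,d=manip.camera("wrist"); np.savez('w1.npz',im=im,d=d,K=kp[0],T=kp[1]); save('w1.png',im,1.2)
P=cloud("wrist",d,kp).reshape(-1,3)
for z0,z1 in((142,156),(120,138),(60,110)):
    p=P[(P[:,0]>560)&(P[:,0]<690)&(P[:,1]>260)&(P[:,1]<370)&(P[:,2]>z0)&(P[:,2]<z1)]
    if len(p)>10: print(z0,len(p),cv2.minAreaRect(p[:,:2].astype(np.float32)),np.percentile(p[:,2],[5,50,95]))
E
```

```text
clock: 1.7
eef_pos: [613.7, 311.5, 404.7]
eef_rot: [3.142, 0.0, 2.993]
wrist_force: [0.1, 0.4, 0.3]
finger_gap: 94.1
finger_force: 0.0
1.7 [613.656 311.499 404.667] [3.142 0.    2.993] [ 0.417  0.621  1.06   0.     1.46  -1.005]
142 2767 ((618.127685546875, 312.0565490722656), (58.17815399169922, 46.662166595458984), 80.9877700805664) [147.731 150.233 152.475]
120 62 ((597.4644775390625, 315.2044677734375), (57.7071418762207, 9.244721412658691), 81.25220489501953) [121.525 129.223 137.181]
60 201 ((601.2777709960938, 314.6956481933594), (57.990909576416016, 29.77977752685547), 80.57404327392578) [ 63.186  84.623 106.521]
```

```bash
python3 -m creep '{"slide":[[-0.15,0.15,-3],[0,0,-4],[0,0,-3],[0,0,-1],[0,0,0],[0,0,0],[0,0,0],[0,0,0]],"turn":[-0.008,0,0,0,0,0,0,0],"claw":[1,1,1,1,0.3,0.3,0.3,0.3]}' 15; python3 -m creep '{"slide":[[0,0,1],[0,0,2],[0,0,2],[0,0,2],[0,0,0]],"turn":[0,0,0,0,0],"claw":[0.3,0.3,0.3,0.3,0.3]}' 15
python3 - <<'E'
from h import *
im,d=manip.camera("scene"); save('s2.png',im[100:260,280:480],3.5)
P=cloud("scene",d).reshape(-1,3)
p=P[(P[:,0]>540)&(P[:,0]<690)&(P[:,1]>260)&(P[:,1]<370)&(P[:,2]>190)&(P[:,2]<235)]
print(len(p),np.percentile(p,[2,50,98],axis=0).round(1))
E
```

```text
clock: 2.75
eef_pos: [610.7, 314.1, 295.3]
eef_rot: [3.141, 0.001, 2.984]
wrist_force: [-0.1, -0.6, 9.5]
finger_gap: 57.9
finger_force: 15.0
clock: 3.38
eef_pos: [610.6, 314.1, 367.5]
eef_rot: [3.139, 0.003, 2.984]
wrist_force: [-0.2, -0.1, -0.8]
finger_gap: 57.9
finger_force: 15.0
630 [[599.4 271.7 190.9]
 [624.8 308.1 217.1]
 [643.2 349.3 232.2]]
```

View pics/s2.png

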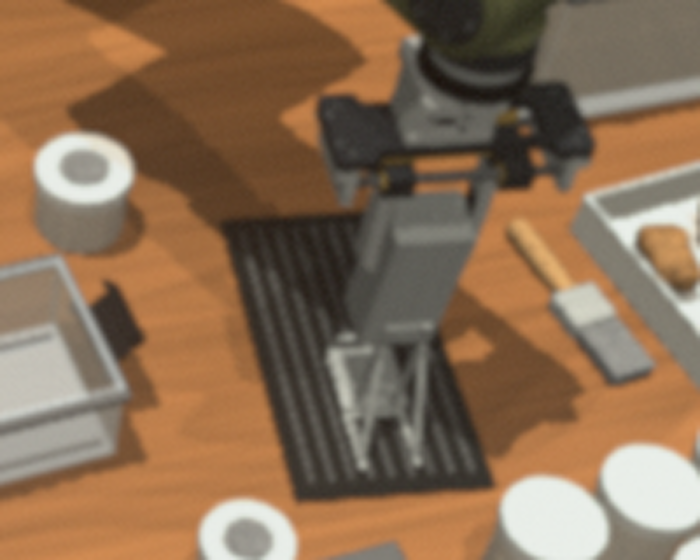

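The pan is held, leaning as expected, and clear of the rack wires (crop (400,270)). Next I bring it back over the free part of the mat.

```bash
python3 -m creep '{"slide":[[-3,0.5,0],[-4.3,0.6,0],[-4.3,0.6,0],[-4.3,0.6,-1],[-3.3,0.5,-2],[0,0,-2.5],[0,0,-1.5],[0,0,0]],"turn":[0,0,0,0,0,0,0,0],"claw":[0.3,0.3,0.3,0.3,0.3,0.3,0.3,0.3]}' 15
python3 - <<'E'
from h import *
np.set_printoptions(precision=1,suppress=True)
im,d=manip.camera("scene"); save('s3.png',im[80:230,300:480],3.5)
P=cloud("scene",d)
for r in manip.cut_out("pan_center","scene")[:3]:
    p=P[r["mask"]]; print(r["score"],r["position"],np.nanpercentile(p,[1,50,99],axis=0).tolist())
p=P.reshape(-1,3); p=p[(p[:,0]>380)&(p[:,0]<520)&(p[:,1]>302)&(p[:,1]<378)]
for z in range(0,160,10):
    q=p[(p[:,2]>=z)&(p[:,2]<z+10)&(abs(p[:,1]-340)<20)]
    if len(q): print(z,len(q),np.percentile(q[:,0],[5,50,95]))
E
```

```text
clock: 4.42
eef_pos: [418.8, 341.9, 293.6]
eef_rot: [-3.14, -0.002, 2.983]
wrist_force: [0.0, 1.4, -1.7]
finger_gap: 58.0
finger_force: 15.0
0.74 [373.3, 145.1] [[350.9729044444284, 306.9419957380631, -2.579120810176682], [438.29907634389235, 332.5687058439797, 101.28200106253007], [451.89020617239873, 370.7639372627871, 150.53650794819282]]
0 256 [430.9 474.3 514.3]
10 21 [429.9 434.5 438.8]
20 20 [431.9 436.5 440.4]
30 31 [433.6 436.5 441.9]
40 23 [435.2 439.1 441.6]
50 32 [436.3 439.  443.4]
60 23 [436.3 440.6 444.5]
70 28 [436.9 441.3 446.2]
80 29 [439.7 443.6 447.1]
90 28 [437.9 443.8 447.8]
100 30 [441.7 444.7 447.8]
110 30 [443.5 446.8 451.3]
120 29 [444.1 447.1 450.3]
130 36 [426.7 447.5 452.3]
140 169 [406.2 428.6 449.5]
150 2 [408.8 410.6 412.4]
```

View pics/s3.png

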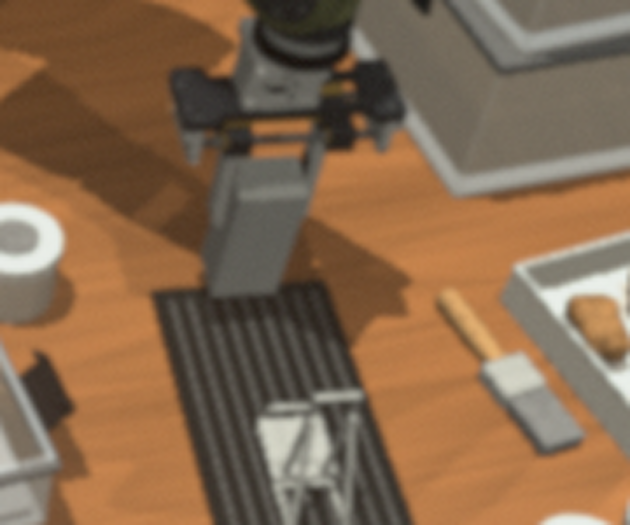

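The pan hangs upright over the near end of the mat, with its back lower edge near crop (245,290), still leaning towards the rack. I lower it into contact with a light grip, then tip it.

```bash
python3 -m creep '{"slide":[[0,0,-0.5],[0,0,-0.4],[0,0,-0.2],[0,0,0]],"turn":[0,0,0,0],"claw":[0.3,0.3,0.3,0.3]}' 8; python3 -m creep '{"slide":[[0.75,-0.12,0],[0.75,-0.12,0],[0.85,-0.13,-0.05],[0.85,-0.13,-0.05]],"turn":[0,0,0,0],"claw":[0.3,0.3,0.3,0.3]}' 6
python3 - <<'E'
from h import *
np.set_printoptions(precision=1,suppress=True)
im,d=manip.camera("scene")
p=cloud("scene",d).reshape(-1,3); p=p[(p[:,0]>380)&(p[:,0]<540)&(p[:,1]>302)&(p[:,1]<378)]
for z in range(0,160,10):
    q=p[(p[:,2]>=z)&(p[:,2]<z+10)&(abs(p[:,1]-337)<20)]
    if len(q): print(z,len(q),np.percentile(q[:,0],[5,50,95]))
E
```

```text
clock: 5.03
eef_pos: [418.7, 342.1, 283.6]
eef_rot: [-3.141, -0.0, 2.984]
wrist_force: [1.1, 0.6, -0.7]
finger_gap: 58.0
finger_force: 8.0
clock: 5.52
eef_pos: [451.4, 336.9, 283.0]
eef_rot: [3.141, 0.0, 2.984]
wrist_force: [-0.6, -0.4, 3.4]
finger_gap: 58.2
finger_force: 6.0
0 268 [457.4 497.6 536.4]
10 25 [456.5 460.7 465.1]
20 20 [459.5 462.5 466.9]
30 27 [459.  463.8 467.9]
40 21 [462.6 465.  469.2]
50 24 [464.1 468.  472.1]
60 23 [466.7 469.8 473.7]
70 26 [467.4 472.4 474.9]
80 26 [470.  474.  477.6]
90 31 [470.7 475.2 479.6]
100 23 [473.4 477.4 481.2]
110 27 [475.7 478.8 483.6]
120 36 [469.7 480.5 485.3]
130 172 [440.2 460.5 482.3]
140 4 [439.5 442.7 446.6]
```

```bash
python3 -m creep '{"slide":[[0,0,0.6],[-2,0.3,0],[-1.5,0.25,0],[0,0,-0.4],[0,0,0]],"turn":[0,0,0,0,0],"claw":[0.3,0.3,0.3,0.3,0.3]}' 15; python3 -m creep '{"slide":[[0,0,-0.3],[0.3,-0.05,-0.3],[0.6,-0.1,-0.1],[0.8,-0.13,-0.1],[0.8,-0.13,-0.1],[0,0,0]],"turn":[0,0,0,0,0,0],"claw":[0.3,0.3,0.3,0.3,0.3,0.3]}' 5
cat > prof.py <<'E'
from h import *
np.set_printoptions(precision=1,suppress=True)
im,d=manip.camera("scene")
p=cloud("scene",d).reshape(-1,3); p=p[(p[:,0]>380)&(p[:,0]<600)&(p[:,1]>302)&(p[:,1]<378)]
for z in range(10,150,20):
    q=p[(p[:,2]>=z)&(p[:,2]<z+10)&(abs(p[:,1]-335)<20)]
    if len(q): print(z,len(q),np.percentile(q[:,0],[5,50,95]))
E
python3 prof.py
```

```text
clock: 6.2
eef_pos: [415.8, 342.6, 284.4]
eef_rot: [-3.141, -0.0, 2.984]
wrist_force: [0.0, -0.5, -0.8]
finger_gap: 58.1
finger_force: 15.0
clock: 6.95
eef_pos: [441.2, 338.2, 275.3]
eef_rot: [-3.141, 0.0, 2.983]
wrist_force: [-0.5, -0.8, -0.1]
finger_gap: 58.3
finger_force: 5.0
10 39 [417.9 578.5 597.1]
30 30 [386.2 434.9 579.8]
50 16 [439.5 443.6 446.3]
70 20 [448.2 451.9 456.1]
90 22 [457.2 461.6 465.4]
110 16 [467.2 470.6 473.7]
130 94 [434.1 444.  459. ]
```

The pan is tilted about 24° and pivoting about its edge, so I continue the arc.

```bash
python3 -m creep '{"slide":[[0.8,-0.13,-0.22],[0.8,-0.13,-0.22],[0.75,-0.12,-0.35],[0.75,-0.12,-0.35],[0.68,-0.11,-0.48],[0.68,-0.11,-0.48],[0.58,-0.09,-0.6],[0.58,-0.09,-0.6]],"turn":[0,0,0,0,0,0,0,0],"claw":[0.3,0.3,0.3,0.3,0.3,0.3,0.3,0.3]}' 5; sed -i 's/130,20)/150,10)/;s/(10,150,20)/(5,130,10)/' prof.py; python3 prof.py
```

```text
clock: 8.0
eef_pos: [497.3, 329.4, 242.3]
eef_rot: [3.142, 0.0, 2.984]
wrist_force: [0.6, -0.3, 1.8]
finger_gap: 57.9
finger_force: 5.0
5 74 [478.8 522.4 590. ]
15 33 [578.6 586.8 598.5]
25 8 [574.8 577.4 579.6]
35 3 [520.2 580.1 580.5]
45 1 [511.9 511.9 511.9]
65 8 [523.6 527.2 530.6]
75 49 [519.1 525.5 532.2]
85 53 [514.2 520.2 525.4]
95 58 [505.1 512.9 518.6]
105 47 [502.5 508.7 514.6]
```

```bash
python3 -m creep '{"slide":[[0.3,-0.05,-0.5],[0.3,-0.05,-0.5],[0.25,-0.04,-0.5],[0.25,-0.04,-0.5],[0.25,-0.04,-0.5],[0,0,0]],"turn":[0,0,0,0,0,0],"claw":[0.3,0.3,0.3,0.3,0.3,0.3]}' 5; python3 prof.py; python3 - <<'E'
from h import *
kp=cal("wrist")[:2]; im,d=manip.camera("wrist"); im2,_=manip.camera("scene")
a=cv2.resize(im,(400,300)); b=cv2.resize(im2[90:210,320:480],(400,300),interpolation=cv2.INTER_CUBIC); save('w4.png',np.hstack([a,b]),1)
E
```

```text
clock: 8.8
eef_pos: [510.3, 327.2, 217.0]
eef_rot: [-3.141, -0.001, 2.984]
wrist_force: [0.4, 0.2, -1.1]
finger_gap: 58.1
finger_force: 5.0
5 41 [509.2 531.  584.7]
15 58 [457.1 580.3 599.1]
25 11 [525.7 578.  579.7]
35 15 [520.8 540.5 543. ]
45 41 [497.4 539.2 544.4]
55 49 [500.9 534.8 539.8]
65 45 [502.5 532.2 537. ]
75 51 [511.1 529.1 535.1]
85 9 [515.5 523.5 530.8]
95 3 [525.9 526.1 527. ]
115 11 [526.1 540.7 548.3]
125 43 [533.3 538.5 548.2]
```

View pics/w4.png

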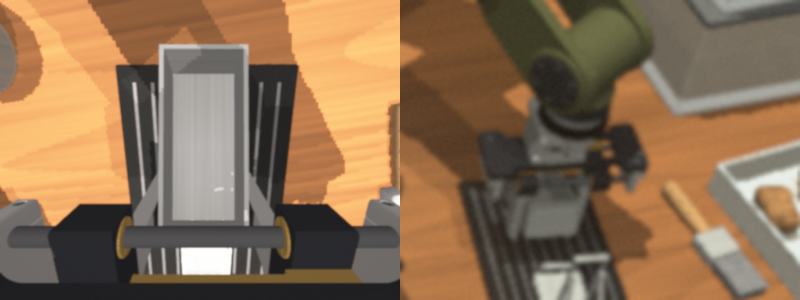

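Wrist view (left): the pan, open side towards me, spans (160–248, 45–220) between the fingers, tilted about 72° with its far corner still about 30 mm up. I finish lowering, release, then look.

```bash
python3 -m creep '{"slide":[[0.5,-0.08,-0.4],[0.5,-0.08,-0.3],[0.3,-0.05,-0.2],[0,0,0]],"turn":[0,0,0,0],"claw":[0.3,0.3,0.3,0.3]}' 3; python3 -m creep '{"slide":[[0,0,0],[0,0,0],[0,0,0.3],[0,0,3],[0,0,5],[-2,0.3,5],[-2,0.3,3],[0,0,0]],"turn":[0,0,0,0,0,0,0,0],"claw":[0.63,0.66,0.8,1,1,1,1,1]}' 3
cat > pan.py <<'E'
from h import *
np.set_printoptions(precision=2,suppress=True)
s=manip.read_state(); print(s['clock'],s['eef_pos'],s['eef_rot'])
kp=cal("wrist")[:2]; im,d=manip.camera("wrist"); save('wp%.2f.png'%s['clock'],im,1.2)
for n,P in (("wrist",cloud("wrist",d,kp)),("top",cloud("top",manip.camera("top")[1]))):
    P=P.reshape(-1,3)
    for z0,z1 in((44,58),(36,44),(8,20)):
        p=P[(P[:,0]>395)&(P[:,0]<568)&(P[:,1]>280)&(P[:,1]<390)&(P[:,2]>z0)&(P[:,2]<z1)]
        if len(p)>10:
            print(n,z0,len(p),cv2.minAreaRect(p[:,:2].astype(np.float32)),np.percentile(p[:,2],[5,50,95]))
E
python3 pan.py
```

```text
clock: 9.45
eef_pos: [523.6, 325.0, 208.4]
eef_rot: [-3.141, -0.0, 2.984]
wrist_force: [-0.7, -0.4, -0.8]
finger_gap: 57.8
finger_force: 3.0
clock: 10.45
eef_pos: [482.6, 331.5, 374.4]
eef_rot: [3.139, 0.004, 2.985]
wrist_force: [-0.1, -0.1, -0.8]
finger_gap: 94.1
finger_force: 0.0
10.45 [482.59 331.47 374.43] [3.14 0.   2.98]
wrist 44 981 ((490.0594482421875, 329.4372863769531), (58.101688385009766, 130.3131866455078), 81.02802276611328) [45.9  51.38 52.64]
wrist 36 255 ((488.6673278808594, 330.00250244140625), (56.47800827026367, 127.60184478759766), 80.92648315429688) [36.37 39.42 43.44]
wrist 8 3743 ((486.31793212890625, 335.0377197265625), (111.12228393554688, 159.92149353027344), 88.28228759765625) [ 8.33  9.65 13.12]
top 44 98 ((488.62249755859375, 328.1498107910156), (58.5228271484375, 130.6121368408203), 80.95938110351562) [44.59 48.58 53.56]
top 36 40 ((487.5187683105469, 327.58636474609375), (57.03208923339844, 128.5955047607422), 80.38777160644531) [37.4  40.67 43.25]
top 8 245 ((487.4124450683594, 324.4835205078125), (168.3930206298828, 96.85285186767578), 8.620513916015625) [ 8.17  9.97 17.4 ]
```

The pan lies flat, open side up, centred at (490,329.5) with its rim at about 51 mm. I regrasp it at the middle and lift.

```bash
python3 -m creep '{"slide":[[0.75,-0.2,-5],[0,0,-5],[0,0,-4],[0,0,-2.2],[0,0,0],[0,0,0],[0,0,0]],"turn":[0,0,0,0,0,0,0],"claw":[1,1,1,1,0.4,0.4,0.4]}' 20; python3 -m creep '{"slide":[[0,0,1],[0,0,4],[0,0,5],[0,0,4],[0,0,0]],"turn":[0,0,0,0,0],"claw":[0.4,0.4,0.4,0.4,0.4]}' 20;  python3 -m creep '{"slide":[[0.8,-4.1,0],[0.8,-4.1,0],[0.8,-4.1,0],[0.8,-4.1,0],[0.8,-4.1,0],[0.8,-4,0],[0.8,-4,0],[0.6,-4,0]],"turn":[-0.169,-0.169,-0.169,-0.169,-0.169,-0.168,-0.168,-0.168],"claw":[0.4,0.4,0.4,0.4,0.4,0.4,0.4,0.4]}' 20
python3 - <<'E'
from h import *
np.set_printoptions(precision=2,suppress=True)
s=manip.read_state(); print(s['clock'],s['eef_pos'],s['eef_rot'])
kp=cal("wrist")[:2]; im,d=manip.camera("wrist"); save('wb.png',im,1.2)
P=cloud("wrist",d,kp); np.savez('wb.npz',im=im,d=d,P=P)
p=P.reshape(-1,3)
for z0,z1 in((80,90),(1,12),(92,105),(110,190)):
    q=p[(p[:,0]>470)&(p[:,0]<640)&(p[:,1]>-125)&(p[:,1]<135)&(p[:,2]>z0)&(p[:,2]<z1)]
    if len(q)>10: print(z0,len(q),cv2.minAreaRect(q[:,:2].astype(np.float32)),np.percentile(q,[2,50,98],axis=0).round(1).tolist())
E
```

```text
clock: 11.42
eef_pos: [490.9, 329.0, 209.0]
eef_rot: [-3.141, -0.001, 2.984]
wrist_force: [-0.2, -0.6, 1.1]
finger_gap: 67.4
finger_force: 0.0
clock: 12.05
eef_pos: [490.9, 329.2, 353.4]
eef_rot: [3.138, 0.005, 2.984]
wrist_force: [0.1, 0.4, -1.8]
finger_gap: 57.9
finger_force: 20.0
clock: 13.05
eef_pos: [552.7, 2.8, 348.6]
eef_rot: [-3.14, -0.0, 1.629]
wrist_force: [0.2, -0.3, -2.2]
finger_gap: 57.6
finger_force: 20.0
13.05 [552.75   2.82 348.56] [-3.14 -0.    1.63]
80 5757 ((552.2689208984375, 19.693771362304688), (154.70401000976562, 216.88192749023438), 3.9133176803588867) [[474.2, -47.9, 81.5], [545.7, 65.0, 85.1], [628.6, 125.9, 88.0]]
1 3751 ((555.048828125, 42.162410736083984), (169.97630310058594, 185.5479736328125), 0.03562289848923683) [[483.2, -21.7, 1.1], [551.5, 75.1, 4.5], [626.2, 130.4, 10.1]]
92 768 ((545.5985107421875, 116.50852966308594), (60.083160400390625, 8.945435523986816), 4.3113226890563965) [[517.3, 110.9, 92.2], [545.4, 115.6, 95.0], [573.9, 121.1, 97.3]]
110 17199 ((553.0792236328125, 2.6805801391601562), (81.98348236083984, 131.3719940185547), 3.1314637660980225) [[521.2, -59.7, 138.4], [553.1, 11.0, 140.3], [584.1, 68.0, 183.2]]
```

View pics/wb.png

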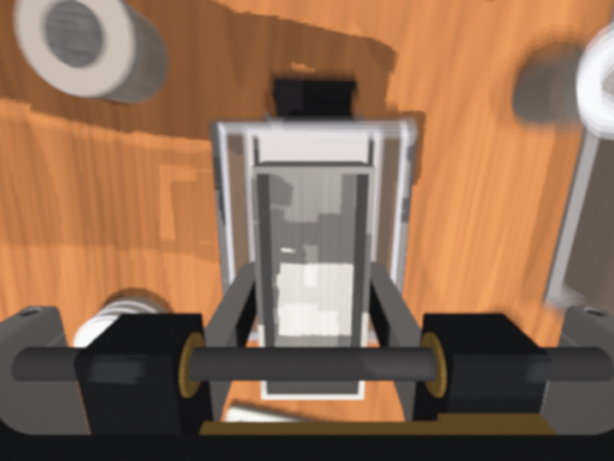

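The pan is held over the box (box rim corners in the picture at (220,125) and (412,125), clip at (315,98)), aligned with it. Its floor is about 31 mm below the grasp. I lower it in.

```bash
python3 -m creep '{"slide":[[0,0.1,-4],[0,0,-4],[0,0,-3],[0,0,-1.2],[0,0,-0.3],[0,0,0]],"turn":[0.006,0,0,0,0,0],"claw":[0.4,0.4,0.4,0.4,0.4,0.4]}' 20; python3 -m creep '{"slide":[[0,0,-0.2],[0,0,-0.2],[0,0,-0.1],[0,0,0]],"turn":[0,0,0,0],"claw":[0.4,0.4,0.4,0.4]}' 20
```

```text
clock: 13.85
eef_pos: [553.0, 5.2, 225.4]
eef_rot: [3.14, 0.0, 1.641]
wrist_force: [-0.9, -0.1, -1.3]
finger_gap: 57.7
finger_force: 20.0
clock: 14.35
eef_pos: [552.8, 5.2, 219.6]
eef_rot: [-3.142, -0.0, 1.641]
wrist_force: [0.1, 1.3, -1.0]
finger_gap: 57.9
finger_force: 20.0
```

```bash
python3 -m creep '{"slide":[[0,0,-0.2],[0,0,-0.1],[0,0,0]],"turn":[0,0,0],"claw":[0.4,0.4,0.4]}' 20; python3 -m creep '{"slide":[[0,0,-0.2],[0,0,0]],"turn":[0,0],"claw":[0.4,0.4]}' 20
```

```text
clock: 14.72
eef_pos: [552.8, 5.2, 216.6]
eef_rot: [-3.142, -0.0, 1.641]
wrist_force: [0.4, -0.4, -1.9]
finger_gap: 57.6
finger_force: 20.0
clock: 14.98
eef_pos: [552.9, 5.1, 216.1]
eef_rot: [3.141, 0.0, 1.641]
wrist_force: [-9.0, -0.6, 17.4]
finger_gap: 58.1
finger_force: 20.0
```

```bash
python3 -m creep '{"slide":[[0,0,0.1],[0,0,0],[0,0,0],[0,0,1],[0,0,4],[0,0,6],[0,-6,5],[0,-6,0]],"turn":[0,0,0,0,0,0,0,0],"claw":[0.4,0.74,0.74,0.74,0.74,0.8,0.8,0.8]}' 20
python3 - <<'E'
from h import *
np.set_printoptions(precision=2,suppress=True)
for n in ("wrist","top"):
    kp=cal(n)[:2]; im,d=manip.camera(n); P=cloud(n,d,kp); p=P.reshape(-1,3)
    def sel(x0,x1,y0,y1,z0,z1): return p[(p[:,0]>x0)&(p[:,0]<x1)&(p[:,1]>y0)&(p[:,1]<y1)&(p[:,2]>z0)&(p[:,2]<z1)]
    def r(q,t):
        if len(q)>10: print(n,t,len(q),cv2.minAreaRect(q[:,:2].astype(np.float32)),np.percentile(q[:,2],[2,50,98]))
    r(sel(500,605,-75,85,43,60),'panrim'); r(sel(478,630,-86,92,82,89),'rim'); r(sel(500,620,-130,-91,88,106),'clip-');r(sel(500,620,98,140,88,106),'clip+')
    r(sel(420,660,-420,-230,9,25),'flange'); r(sel(420,660,-420,-230,50,75),'handle')
E
```

```text
clock: 15.98
eef_pos: [552.9, -103.4, 370.0]
eef_rot: [3.135, 0.002, 1.643]
wrist_force: [0.8, 0.6, 0.0]
finger_gap: 75.4
finger_force: 0.0
wrist panrim 1284 ((553.8640747070312, 5.690700531005859), (58.08006286621094, 129.47946166992188), 3.966642141342163) [43.65 49.24 50.77]
wrist rim 4626 ((553.9608154296875, -5.460807800292969), (152.0701141357422, 161.93338012695312), 0.6891657710075378) [82.64 85.13 86.71]
wrist clip- 822 ((560.343017578125, -105.87742614746094), (59.900733947753906, 16.60637664794922), 4.2171406745910645) [ 90.76  96.73 100.22]
wrist flange 3086 ((541.1066284179688, -323.3219299316406), (137.55055236816406, 175.4196014404297), 78.89641571044922) [10.57 14.16 16.53]
wrist handle 820 ((541.4264526367188, -323.0101318359375), (11.961223602294922, 89.89630126953125), 78.26378631591797) [51.13 61.78 64.74]
top panrim 97 ((550.8633422851562, 15.523616790771484), (58.096473693847656, 110.59636688232422), 4.42996883392334) [43.51 47.82 52.25]
top rim 220 ((553.7529296875, 2.7661209106445312), (150.5228271484375, 173.78756713867188), 0.030361799523234367) [82.18 84.22 87.98]
top clip+ 66 ((543.5336303710938, 118.46076202392578), (59.77775955200195, 12.562355041503906), 5.381776809692383) [88.62 93.34 98.21]
top flange 1232 ((538.3247680664062, -322.7417297363281), (136.71539306640625, 176.84957885742188), 78.79289245605469) [ 9.25 12.89 17.92]
top handle 113 ((537.8975830078125, -322.8529357910156), (10.851044654846191, 91.57804107666016), 78.35215759277344) [51.03 61.33 64.65]
```

The pan sits flat in the box (rim at 49 mm, centred, aligned within 0.3°). Now to the screen's handle.

```bash
python3 -m creep '{"slide":[[-0.1,-2.7,-0.5],[-0.1,-2.7,-1],[-0.1,-2.7,-1],[-0.2,-2.8,-0.5],[-0.1,-2.8,0],[-0.2,-2.8,0],[-0.2,-2.8,0],[-0.1,-2.7,0]],"turn":[0.163,0.163,0.163,0.163,0.162,0.162,0.162,0.162],"claw":[0.6,0.5,0.5,0.5,0.5,0.5,0.5,0.5]}' 20
python3 - <<'E'
from h import *
np.set_printoptions(precision=2,suppress=True)
s=manip.read_state(); print(s['clock'],s['eef_pos'],s['eef_rot'])
n="wrist"; kp=cal(n)[:2]; im,d=manip.camera(n); p=cloud(n,d,kp).reshape(-1,3)
def sel(x0,x1,y0,y1,z0,z1): return p[(p[:,0]>x0)&(p[:,0]<x1)&(p[:,1]>y0)&(p[:,1]<y1)&(p[:,2]>z0)&(p[:,2]<z1)]
for t,q in (('flange',sel(420,660,-420,-230,9,20)),('handle',sel(420,660,-420,-230,50,75)),('htop',sel(420,660,-420,-230,58,75))):
    print(t,len(q),cv2.minAreaRect(q[:,:2].astype(np.float32)),np.percentile(q[:,2],[2,50,98]))
E
```

```text
clock: 17.08
eef_pos: [541.9, -323.2, 336.0]
eef_rot: [3.141, 0.0, 2.946]
wrist_force: [0.0, 0.6, 0.3]
finger_gap: 46.8
finger_force: 0.0
17.075 [ 541.9  -323.24  336.03] [3.14 0.   2.95]
flange 8498 ((540.796142578125, -323.035400390625), (136.19488525390625, 174.80126953125), 78.78819274902344) [10.96 13.76 16.02]
handle 856 ((540.6326293945312, -322.7018127441406), (9.372479438781738, 89.5436782836914), 78.70262908935547) [61.39 63.36 64.8 ]
htop 851 ((540.6406860351562, -322.67059326171875), (9.36384105682373, 89.54252624511719), 78.65357971191406) [61.54 63.36 64.8 ]
```

```bash
python3 -m creep '{"slide":[[-0.1,0.05,-4],[0,0,-4],[0,0,-1.9],[0,0,0],[0,0,0],[0,0,0],[0,0,0]],"turn":[0,0,0,0,0,0,0],"claw":[0.5,0.5,0.5,0.05,0,0,0]}' 40; python3 -m creep '{"slide":[[0,0,0.5],[0,0,3],[0,0,5],[0,0,6],[0,0,4],[0,0,0]],"turn":[0,0,0,0,0,0],"claw":[0,0,0,0,0,0]}' 40
```

```text
clock: 18.0
eef_pos: [541.0, -322.4, 237.5]
eef_rot: [-3.141, 0.001, 2.941]
wrist_force: [0.8, 1.5, 0.6]
finger_gap: 10.0
finger_force: 1.1
clock: 18.75
eef_pos: [540.7, -322.2, 424.8]
eef_rot: [-3.14, 0.005, 2.941]
wrist_force: [-0.1, 0.1, -3.6]
finger_gap: 9.9
finger_force: 40.0
```

```bash
python3 -m creep '{"slide":[[0.15,1.96,0],[0.15,1.96,0],[0.15,1.96,0],[0.15,1.96,0],[0.15,1.96,0],[0.15,1.96,0],[0.15,1.96,0],[0.15,1.96,0]],"turn":[-0.163,-0.163,-0.163,-0.163,-0.162,-0.162,-0.162,-0.162],"claw":[0,0,0,0,0,0,0,0]}' 40
cat > rim.py <<'E'
from h import *
from scipy.optimize import least_squares
np.set_printoptions(precision=3,suppress=True)
s=manip.read_state(); print(s['clock'],s['eef_pos'],s['eef_rot'])
n="wrist"; kp=cal(n)[:2]; im,d=manip.camera(n); save('wr.png',im,1.2); P=cloud(n,d,kp); p=P.reshape(-1,3); np.savez('wr.npz',im=im,d=d,P=P)
q=p[(p[:,0]>470)&(p[:,0]<640)&(p[:,1]>-100)&(p[:,1]<110)&(p[:,2]>82)&(p[:,2]<88)]
print(len(q),np.median(q[:,2]))
# fit the 178x138 ring (midline 174x134) to the rim points
def loc(v,q):
    c,s_=np.cos(v[2]),np.sin(v[2]); a=q[:,:2]-v[:2]
    return a[:,0]*-s_+a[:,1]*c, a[:,0]*c+a[:,1]*s_   # along long side, along short side
def f(v):
    u,w=loc(v,q); du=np.abs(u)-87; dw=np.abs(w)-67
    ins=np.minimum(abs(du),abs(dw)); out=np.hypot(np.maximum(du,0),np.maximum(dw,0))
    dd=np.where((du>0)|(dw>0),out,ins)
    return np.maximum(dd-2,0)+.05*dd
best=min((least_squares(f,[x,y,a],loss='soft_l1') for x in(550,555) for y in(0,6) for a in(.06,.075)),key=lambda r:r.cost)
print('box',best.x,best.cost/len(q)); u,w=loc(best.x,q)
print(np.percentile(u,[1,3,97,99]),np.percentile(w,[1,3,97,99]))
# the held screen, what shows of it
z=s['eef_pos'][2]-180
q2=p[(p[:,2]>z-60)&(p[:,2]<z-38)&(p[:,1]<0)&(np.abs(p[:,0]-553)<110)]
if len(q2)>20: print('screen',len(q2),cv2.minAreaRect(q2[:,:2].astype(np.float32)),np.percentile(q2,[1,50,99],axis=0).tolist())
E
python3 rim.py
```

```text
clock: 19.75
eef_pos: [552.8, -164.9, 419.2]
eef_rot: [-3.138, -0.001, 1.635]
wrist_force: [1.0, 0.4, -2.9]
finger_gap: 9.6
finger_force: 40.0
19.75 [ 552.793 -164.881  419.202] [-3.138 -0.001  1.635]
2289 85.00629469519288
box [557.185 -57.511   0.067] 2.0172894608991183
[-11.813  -9.653  83.603  85.586] [-76.409 -75.855  75.835  76.417]
screen 14626 ((552.4954223632812, -160.65911865234375), (136.3410186767578, 167.02102661132812), 3.7767398357391357) [[482.8147151418689, -207.40380468002326, 192.40978651991475], [548.695758842225, -119.68773905041968, 195.64863640487366], [619.1226740836667, -75.91295817599604, 198.0388376165243]]
```

View pics/wr.png

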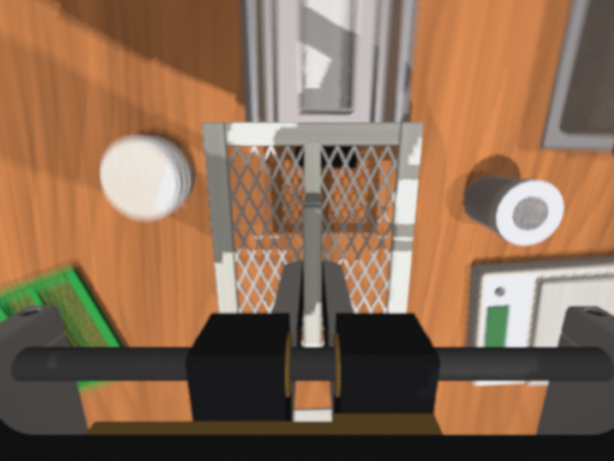

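The box's rim is partly hidden by the held screen (frame spanning (205–420, 125–310)). The rim's cross centre is clear, so I get its lengthwise centre from the stored views showing both ends.

```bash
python3 - <<'E'
from h import *
np.set_printoptions(precision=1,suppress=True,linewidth=150)
S={'wb':np.load('wb.npz')['P'].reshape(-1,3)}
for n in('scene','top'): S[n]=cloud(n,np.load(n+'0.npz')['d']).reshape(-1,3)
a=.067
for n,p in S.items():
    b=p[:,:2]-[553.1,4.]; u=-np.sin(a)*b[:,0]+np.cos(a)*b[:,1]; w=np.cos(a)*b[:,0]+np.sin(a)*b[:,1]
    for lo,hi in((80,90),):
        k=(p[:,2]>lo)&(p[:,2]<hi)
        for t,m in (('+end',(u>60)&(u<110)),('-end',(u<-60)&(u>-110))):
            q=u[k&m&(abs(w)>36)&(abs(w)<58)]
            if len(q)>5: print(n,t,len(q),np.percentile(q,[2,10,50,90,98]))
        for t,m in(('w+',w>55),('w-',w<-55)):
            q=w[k&m&(abs(u)<60)&(abs(w)<90)]
            if len(q)>5: print(n,t,len(q),np.percentile(q,[2,10,50,90,98]))
E
```

```text
wb +end 505 [85.2 85.9 89.2 92.  92.9]
wb -end 108 [-92.4 -91.5 -87.5 -84.8 -84.4]
wb w+ 1376 [64.8 65.1 70.3 75.2 76.4]
wb w- 1358 [-76.4 -75.2 -70.3 -65.2 -64.8]
scene +end 28 [84.7 85.6 88.8 92.1 92.5]
scene -end 37 [-93.2 -92.4 -89.2 -86.2 -85.4]
scene w+ 169 [65.4 67.1 72.  77.9 79. ]
scene w- 126 [-75.8 -74.4 -68.4 -64.  -63. ]
top +end 38 [85.3 85.7 88.7 92.2 92.7]
top -end 36 [-92.1 -91.5 -88.4 -85.3 -84.4]
top w+ 151 [62.  63.  68.3 73.3 74.4]
top w- 154 [-79.2 -78.3 -73.2 -68.4 -67.4]
```

```bash
python3 -m creep '{"slide":[[0,4.24,0],[0,4.24,0],[0.03,4.24,0],[0,4.24,0],[0,0,-3],[0,0,-3],[0,0,-2],[0,0,0]],"turn":[0.002,0,0,0,0,0,0,0],"claw":[0,0,0,0,0,0,0,0]}' 40
```

```text
clock: 20.8
eef_pos: [552.8, 3.9, 338.9]
eef_rot: [-3.137, -0.001, 1.644]
wrist_force: [0.1, 0.2, -3.8]
finger_gap: 9.8
finger_force: 40.0
```

```bash
python3 -m creep '{"slide":[[0.03,0.05,-0.8],[0,0,-0.4],[0,0,-0.3],[0,0,0]],"turn":[-0.003,0,0,0],"claw":[0,0,0,0]}' 40;python3 -m creep '{"slide":[[0,0,-0.3],[0,0,-0.3],[0,0,0]],"turn":[0,0,0],"claw":[0,0,0]}' 40
```

```text
clock: 21.3
eef_pos: [553.4, 4.6, 326.7]
eef_rot: [-3.142, 0.0, 1.64]
wrist_force: [-0.9, 0.1, -3.3]
finger_gap: 9.3
finger_force: 40.0
clock: 21.68
eef_pos: [553.4, 4.6, 320.4]
eef_rot: [-3.141, -0.0, 1.64]
wrist_force: [0.7, 0.3, -3.6]
finger_gap: 9.4
finger_force: 40.0
```

Skirt is inside the rim with no contact force, so I carry on down.

```bash
python3 -m creep '{"slide":[[0,0,-0.2],[0,0,-0.2],[0,0,0]],"turn":[0,0,0],"claw":[0,0,0]}' 40;python3 -m creep '{"slide":[[0,0,-0.1],[0,0,-0.1],[0,0,0]],"turn":[0,0,0],"claw":[0,0,0]}' 40
```

```text
clock: 22.05
eef_pos: [553.4, 4.6, 316.5]
eef_rot: [-3.141, -0.0, 1.64]
wrist_force: [0.5, -0.3, -4.2]
finger_gap: 9.6
finger_force: 40.0
clock: 22.42
eef_pos: [553.4, 4.6, 314.6]
eef_rot: [-3.141, -0.0, 1.64]
wrist_force: [0.4, -0.7, -3.9]
finger_gap: 9.6
finger_force: 40.0
```

```bash
python3 -m creep '{"slide":[[0,0,-0.1],[0,0,0]],"turn":[0,0],"claw":[0,0]}' 40
```

```text
clock: 22.68
eef_pos: [553.4, 4.6, 314.4]
eef_rot: [3.141, 0.0, 1.64]
wrist_force: [-4.8, -0.4, 5.0]
finger_gap: 9.2
finger_force: 40.0
```

```bash
python3 -m creep '{"slide":[[0,0,0],[0,0,0],[0,0,1],[0,0,3],[0,-2,4],[0.3,-5,2],[0.3,-5.5,0],[0.3,-5.5,0]],"turn":[0,0,0,0,0,0,0,0],"claw":[0.2,0.3,0.3,0.3,0.2,0,0,0]}' 20
cat > chk.py <<'E'
from h import *
np.set_printoptions(precision=1,suppress=True,linewidth=150)
s=manip.read_state(); print(s['clock'],s['eef_pos'],s['eef_rot'],s['finger_gap'])
a=.067
for n in("wrist","top"):
    kp=cal(n)[:2]; im,d=manip.camera(n); save('k_%s%.1f.png'%(n,s['clock']),im,1.2); p=cloud(n,d,kp).reshape(-1,3)
    b=p[:,:2]-[553.1,4.35]; u=-np.sin(a)*b[:,0]+np.cos(a)*b[:,1]; w=np.cos(a)*b[:,0]+np.sin(a)*b[:,1]; z=p[:,2]
    k=(z>88)&(z<96)&(abs(u)<86)&(abs(w)<75)
    if k.sum()>20:
        print(n,'screen(u,w)',cv2.minAreaRect(np.c_[u,w][k].astype(np.float32)),np.percentile(z[k],[2,50,98]))
    k=(z>130)&(z<150)&(abs(u)<60)&(abs(w)<20)
    if k.sum()>20: print(n,'handle(u,w)',cv2.minAreaRect(np.c_[u,w][k].astype(np.float32)),np.median(z[k]))
    for t,g in(('+',1),('-',-1)):
        for z0 in range(64,108,6):
            q=u[(z>=z0)&(z<z0+6)&(abs(w)<27)&(g*u>74)&(g*u<150)]*g
            if len(q)>3: print(n,'clip'+t,z0,len(q),np.percentile(q,[3,50,97]))
E
python3 chk.py
```

```text
clock: 23.68
eef_pos: [562.2, -177.0, 414.9]
eef_rot: [3.14, 0.001, 1.64]
wrist_force: [-0.4, 0.0, -0.4]
finger_gap: 0.8
finger_force: 0.0
23.675 [ 562.2 -177.   414.9] [3.1 0.  1.6] 0.8120185339977399
wrist screen(u,w) ((-38.935970306396484, 1.358612060546875), (136.40211486816406, 93.3132553100586), 89.81195831298828) [88.2 90.7 93. ]
wrist handle(u,w) ((-28.07540512084961, 1.443824052810669), (9.836997032165527, 34.95772171020508), 89.94115447998047) 140.0270007363139
wrist clip- 64 234 [93.9 96.3 99.7]
wrist clip- 70 92 [ 98.7 100.9 101.3]
wrist clip- 76 21 [93.4 93.4 93.4]
wrist clip- 82 266 [88.2 90.4 93.4]
wrist clip- 88 930 [ 75.2  83.9 118.4]
wrist clip- 94 505 [102.2 107.5 112.9]
wrist clip- 100 25 [104.3 105.4 106.7]
top screen(u,w) ((-0.05686187744140625, -0.25624847412109375), (171.8386993408203, 139.0129852294922), 0.028899280354380608) [88.1 90.2 94.2]
top handle(u,w) ((0.1985931396484375, -0.7364301681518555), (11.080842018127441, 88.5213851928711), 89.91203308105469) 138.28775039082677
top clip+ 64 48 [ 95.  100.6 105.2]
top clip+ 70 31 [ 99.6 106.6 109.8]
top clip+ 76 14 [ 90.1 107.9 118.3]
top clip+ 82 55 [ 74.7  91.9 123.9]
top clip+ 88 98 [ 75.2  85.5 118.8]
top clip+ 94 25 [ 78.2 111.1 114. ]
top clip- 64 21 [ 95.3  97.4 100.7]
top clip- 70 23 [ 98.8 101.4 102.8]
top clip- 76 7 [88.4 91.8 92.9]
top clip- 82 34 [ 75.8  89.1 117.4]
top clip- 88 98 [ 74.5  84.  117.5]
top clip- 94 52 [101.7 107.4 113.5]
top clip- 100 8 [103.1 105.  108.9]
```

The screen is seated flat, centred and square (flange top at 90.7 mm). Now the -y clip: closed fingers go down outside it and push inward.

```bash
python3 -m creep '{"slide":[[-0.1,1.8,-3],[-0.1,1.8,-5],[0,0,-4],[0,0,-1.4],[0,0,0]],"turn":[0,0,0,0,0],"claw":[0,0,0,0,0]}' 20;python3 -m creep '{"slide":[[-0.05,0.8,0],[-0.05,0.8,0],[-0.05,0.8,0],[-0.05,0.6,0],[0,0,0]],"turn":[0,0,0,0,0],"claw":[0,0,0,0,0]}' 20
```

```text
clock: 24.4
eef_pos: [560.7, -139.4, 280.2]
eef_rot: [-3.142, -0.0, 1.64]
wrist_force: [0.8, 0.4, 0.3]
finger_gap: 0.5
finger_force: 0.0
clock: 25.02
eef_pos: [558.4, -108.9, 279.7]
eef_rot: [-3.141, -0.0, 1.64]
wrist_force: [0.4, -0.1, 0.3]
finger_gap: 0.4
finger_force: 0.0
```

```bash
python3 -m creep '{"slide":[[-0.03,0.4,0],[-0.03,0.3,0],[0,0,0]],"turn":[0,0,0],"claw":[0,0,0]}' 20
```

```text
clock: 25.4
eef_pos: [557.8, -102.2, 279.5]
eef_rot: [-3.141, -0.0, 1.64]
wrist_force: [0.5, 0.2, -0.4]
finger_gap: 0.6
finger_force: 0.0
```

```bash
for i in 1; do python3 -m creep '{"slide":[[0,0.2,0],[0,0.2,0],[0,0,0]],"turn":[0,0,0],"claw":[0,0,0]}' 20; done
```

```text
clock: 25.78
eef_pos: [557.7, -99.8, 279.7]
eef_rot: [-3.141, 0.003, 1.639]
wrist_force: [-0.4, -15.0, -0.8]
finger_gap: 0.1
finger_force: 7.6
```

```bash
python3 -m creep '{"slide":[[0,0.15,0],[0,0,0]],"turn":[0,0],"claw":[0,0]}' 20; python3 chk.py | grep -E 'clip-|screen'
```

```text
clock: 26.02
eef_pos: [557.7, -99.2, 279.7]
eef_rot: [-3.142, 0.005, 1.639]
wrist_force: [-1.5, -24.4, -2.8]
finger_gap: 0.1
finger_force: 11.9
wrist screen(u,w) ((-25.40536117553711, 1.0650253295898438), (136.03726196289062, 121.69637298583984), 89.73697662353516) [88.2 90.5 92.8]
wrist clip- 82 20 [74.  74.1 74.5]
wrist clip- 88 724 [74.2 76.7 79.8]
wrist clip- 94 1747 [78.7 85.4 95.1]
wrist clip- 100 744 [80.3 93.7 97.6]
wrist clip- 106 168 [96.  96.5 98.1]
top screen(u,w) ((8.624092102050781, -0.28012847900390625), (154.52809143066406, 137.95887756347656), 0.06463184952735901) [88.1 90.2 94.1]
```

The -y clip hit its hard stop (25 N, lip over the frame at 80–97 mm). Now the +y clip.

```bash
python3 -m creep '{"slide":[[0.1,-1.5,0],[0.1,-1.5,3],[0,0,5],[-0.3,5,2],[-0.4,5.6,0],[-0.4,5.8,0],[-0.4,5.8,0],[-0.3,5.7,0]],"turn":[0,0,0,0,0,0,0,0],"claw":[0,0,0,0,0,0,0,0]}' 20; python3 -m creep '{"slide":[[0,0,-4],[0,0,-4],[0,0,-2],[0,0,0]],"turn":[0,0,0,0],"claw":[0,0,0,0]}' 20
```

```text
clock: 27.12
eef_pos: [541.5, 153.8, 379.7]
eef_rot: [-3.142, -0.0, 1.64]
wrist_force: [1.2, 0.3, 1.0]
finger_gap: 0.2
finger_force: 0.0
clock: 27.62
eef_pos: [541.7, 152.0, 278.4]
eef_rot: [-3.139, 0.0, 1.64]
wrist_force: [-0.1, -0.1, 0.4]
finger_gap: 0.5
finger_force: 0.0
```

```bash
python3 -m creep '{"slide":[[0.05,-0.8,0.05],[0.05,-0.8,0],[0.05,-0.8,0],[0.05,-0.8,0],[0.05,-0.5,0],[0.03,-0.3,0],[0,0,0]],"turn":[0,0,0,0,0,0,0],"claw":[0,0,0,0,0,0,0]}' 20; python3 -m creep '{"slide":[[0,-0.2,0],[0,0,0]],"turn":[0,0],"claw":[0,0]}' 20
```

```text
clock: 28.5
eef_pos: [544.7, 111.8, 280.1]
eef_rot: [-3.141, 0.0, 1.64]
wrist_force: [0.3, 0.5, 0.5]
finger_gap: 0.3
finger_force: 0.0
clock: 28.75
eef_pos: [544.6, 111.0, 280.1]
eef_rot: [3.141, -0.002, 1.64]
wrist_force: [-0.2, 11.0, -1.3]
finger_gap: 0.5
finger_force: 5.6
```

```bash
python3 -m creep '{"slide":[[0,-0.1,0],[0,0,0]],"turn":[0,0],"claw":[0,0]}' 20
```

```text
clock: 29.0
eef_pos: [544.5, 110.6, 280.2]
eef_rot: [3.141, -0.003, 1.64]
wrist_force: [0.5, 17.2, -0.4]
finger_gap: 0.5
finger_force: 8.5
```

```bash
python3 -m creep '{"slide":[[0,-0.15,0],[0,0,0]],"turn":[0,0],"claw":[0,0]}' 20; python3 -m creep '{"slide":[[0,2,0],[0,2,4],[0,2,5],[0,4,3],[-3,4,0],[-5,4,0],[0,0,0]],"turn":[0,0,0,0,0,0,0],"claw":[0,0,0,0,0,0,0]}' 20; python3 chk.py; python3 - <<'E'
from h import *
im,d=manip.camera("scene"); P=cloud("scene",d).reshape(-1,3)
t,_=manip.camera("top")
a=cv2.resize(im[160:260,210:343],(400,300),interpolation=cv2.INTER_CUBIC); b=cv2.resize(t[120:225,180:320],(400,300),interpolation=cv2.INTER_CUBIC); save('fin.png',np.hstack([a,b]),1)
E
```

```text
clock: 29.25
eef_pos: [544.5, 109.9, 280.2]
eef_rot: [3.141, -0.005, 1.641]
wrist_force: [0.4, 25.4, -1.2]
finger_gap: 0.7
finger_force: 13.1
clock: 30.12
eef_pos: [463.5, 288.9, 400.3]
eef_rot: [-3.141, 0.0, 1.644]
wrist_force: [1.4, -0.5, 0.7]
finger_gap: 0.5
finger_force: 0.0
30.125 [463.5 288.9 400.3] [-3.1  0.   1.6] 0.46473221198340525
wrist screen(u,w) ((63.025306701660156, 1.560516357421875), (135.09384155273438, 45.73176574707031), 89.92929077148438) [89.  91.8 92.9]
top screen(u,w) ((-0.2050933837890625, -2.3814773559570312), (171.36944580078125, 144.37335205078125), 0.09235396981239319) [88.1 90.3 94.4]
top handle(u,w) ((0.3052177429199219, -1.119971752166748), (88.80353546142578, 10.904250144958496), 0.0570727176964283) 138.90145098138464
top clip+ 82 4 [75.  77.5 96.9]
top clip+ 88 29 [74.5 77.2 83. ]
top clip+ 94 82 [79.3 88.3 96.7]
top clip+ 100 20 [79.7 87.1 95.7]
top clip- 82 8 [75.6 77.  98.1]
top clip- 88 20 [74.1 76.6 97.1]
top clip- 94 76 [79.  86.  95.3]
top clip- 100 24 [82.6 90.8 95.5]
```

View pics/fin.png

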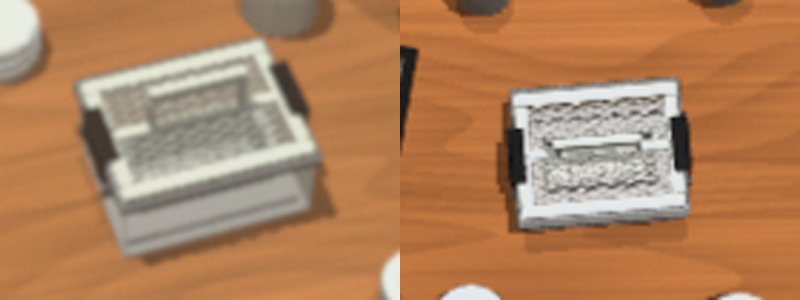

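The final view shows the screen seated on the box with both clips upright: crop left (97,140) and (290,88), right (517,155) and (681,143). As a last check on the +y clip's stop, I compare both clips in one wrist view.

```bash
python3 -m creep '{"slide":[[1.1,-5,1.5],[1.1,-5,1.5],[1.1,-5,1.5],[1.1,-5,1.5],[1.1,-5,1],[1.1,-5,1],[1.1,-5,0],[1.1,-4,0]],"turn":[0,0,0,0,0,0,0,0],"claw":[0,0,0,0,0,0,0,0]}' 20; python3 - <<'E'
from h import *
np.set_printoptions(precision=1,suppress=True)
K,T=cal("wrist")[:2]; im,d=manip.camera("wrist"); p=cloud("wrist",d,(K,T)).reshape(-1,3)
a=.067; b=p[:,:2]-[553.1,4.35]; u=-np.sin(a)*b[:,0]+np.cos(a)*b[:,1]; w=np.cos(a)*b[:,0]+np.sin(a)*b[:,1]; z=p[:,2]
for g in(1,-1):
    for r in((95,108),(88,94.9)):
        k=(z>r[0])&(z<r[1])&(abs(w)<24)&(g*u>76)&(g*u<112); k2=k&(g*u<85);k3=k&(g*u>90)
        if k.sum()>5: print(g,r,k.sum(),np.percentile(g*u[k],[1,5,50,95,99]),'z in/out',np.median(z[k2]) if k2.any() else 0,np.median(z[k3]) if k3.any() else 0)
    k=(z>88)&(z<94)&(abs(w)>35)&(abs(w)<66)&(g*u>74)&(g*u<95)
    if k.any(): print('frame end',g,np.percentile(g*u[k],[95,99]))
E
```

```text
clock: 31.32
eef_pos: [554.0, -106.7, 480.0]
eef_rot: [-3.141, 0.0, 1.637]
wrist_force: [0.5, 0.2, 0.3]
finger_gap: 0.4
finger_force: 0.0
1 (95, 108) 765 [78.3 78.7 86.9 95.5 96.2] z in/out 99.07946527035838 99.76971606588165
1 (88, 94.9) 121 [76.4 76.5 77.8 79.1 79.2] z in/out 91.36940497064103 0
frame end 1 [86.4 86.8]
-1 (95, 108) 489 [79.5 79.6 87.8 97.2 97.4] z in/out 99.39254995729743 99.7944067164176
-1 (88, 94.9) 101 [76.2 76.2 77.7 79.2 79.3] z in/out 91.58713752678165 0
frame end -1 [87.5 87.6]
```

Both lips are level at about 99.5 mm and symmetric about the box, so both clips are fully closed. Handing in.

```bash
python3 -c "
from cell import manip
print(manip.sign_off())"
```

```text
the job is handed in; nothing more can be done
None
```

The job is handed in: the pan is flat in the box with its open side up, the screen sits squarely on the rim, both clips are pushed to their hard stops, and no jar was touched; it took about 31 s of the 72 s allowed.

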